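# Gauge a brass paperweight in the bench micrometer

## Robot

A 6-joint arm with a two-finger parallel gripper is mounted at the origin on the work surface. World frame = base frame: x ahead of the robot, y to its left, z up, the work surface at z = 0. Lengths are in mm, angles in rad, forces in N, time in s.
With the tool pointing down it reaches from about 300 to 775 mm from the base axis. Payload 14.6 kg.
Tool frame: the origin (TCP) lies at the very end of the fingers, on their centre line; the grasp point (between the pads) lies 19 mm behind it; z points along the fingers, y is the line along which they close (so a half turn about z gives the same grasp; the last joint's range is limited). The gripper opens to 94 mm and grips with 3 to 60 N. Pads are 16 mm wide; open, the fingers measure 119 mm over their backs; the gripper's body (75 mm by 177 mm) begins 78 mm behind the grasp point.
Start: joints at [1.269, 0.3, 1.521, -0, 1.321, -0.067], TCP at [127.955, 534.899, 205.446] pointing down, gripper open.
Joint ranges: [-3.03, 3.03], [-0.79, 2.21], [0.23, 2.52], [-1.04, 4.18], [0, 3.07], [-2.55, 2.55]. Speed limits (rad/s): [2.22, 2.22, 2.57, 3.14, 3.14, 3.14].

## Interface

Orientations are given as [roll, pitch, yaw] about the fixed x, y, z axes, in that order (R = Rz(yaw) Ry(pitch) Rx(roll)).
In Python, from cell import manip, optics gives the robot as it stands.
- The arm moves only by the shell command python3 -m crank 'ROWS' [FORCE]. ROWS is JSON, a list of rows, each a list of 7 numbers: the opening in per cent of the stroke, from 0 (shut) to 100 (fully open), then the shift along the tool's x, y, z in mm, then the turn, a rotation vector about the tool's x, y, z in rad. A call has 1 to 10 rows; each row is the pose to reach, as a shift and turn from the pose commanded when the call began, along the tool's axes at that moment; what a row does not reach only later rows make up. A row lasts 1/10 s, in which the tool goes at most 50 mm and 8.59 degrees, less where a joint would pass 70% of its speed; a pose out of reach is approached as far as the arm can. A call with a gripper value outside its range is refused whole. The fingers move at their own pace and stop on an object; FORCE is the grip in N (left out, the last holds). Time passes only in rows, so rows that repeat a pose let the fingers close. It gives the time, the measured TCP pose, the force, the opening and the grip force at its end, in the units of the state.
- manip.read_state(): the state, without advancing time (a new reading comes with each control period).
- optics.camera(name): name is "scene" or "side" or "wrist"; returns (picture, depth): 480x640x3 uint8, red, green, blue; 480x640 float32, mm along the optical axis (not along the pixel's ray), 0 where there is no reading.
- optics.calibration(name): a dict with "camera_matrix" (3x3 intrinsics, pixels), "R" (3x3) and "t" (3): a world point X has camera coordinates R X + t. Camera axes: x right, y down, z forward; pixel columns grow to the right and rows downward; lengths in mm; the calibration is good to about 2 mm. The wrist camera is an equidistant fisheye: a pixel r from the principal point sees the ray r / f radians off the axis. A picture is of the moment at which its call begins: read the wrist's pose just before it. calibration takes no time and is no camera call; for the wrist camera it gives the pose at the moment of the call.
- manip.sign_off(): hands the job in; it is judged then, once.
The state is a dict: "clock": time; "joints": joint angles; "qd": joint speeds; "effort": joint torques, N m; "eef_pos": TCP position; "eef_rot": TCP orientation; "wrist_force": force on the tool from outside, world axes, zero at the start; "moment": the same for the moment, N m; "finger_gap": finger opening in mm; "finger_force": force on a finger pad.
Only numpy, scipy, OpenCV 4.12 (cv2) and the standard library are available. Lean on these libraries where they do the work, as an engineer would, in place of code of your own. Each camera call takes 0.05 s, during which the arm holds its last target. There are 200 camera calls.

## Task

Lay the brass bar paperweight (the long flat bar with a knob in the middle) flat on the work table of the bench micrometer, lengthwise, with one end slid under the spindle and gently up against the back stop. Then bring the spindle down on it by turning the small ratchet knob at the very top clockwise until the ratchet slips and clicks, stop there, four clicks at the most, and let go, leaving the bar lightly nipped under the spindle. Do not ram the bar into the stop, do not squeeze it harder than the ratchet allows, and leave everything else on the bench where it is.

Things in the scene. Friction and masses are not known exactly. Their poses are not given: they have to be found in the camera images.
- bar: the work: a brass bar paperweight, 200 x 28 x 10 mm, 0.5 kg, with a brass knob 14 mm wide and 20 mm tall on the middle of its upper face (its top 30 mm over the underside). Origin: centre of the underside; x along its length, z up. Both ends are alike. It starts flat on the bench to the left or right of the gauge.
- gauge: bench micrometer, fixed to the bench. Green base 270 (x) x 130 (y) mm, 26 mm high; steel work table on it 200 x 70 mm, from x = -115 to +85 mm, top face at z = 40 mm; behind, a column 50 mm wide (x = 93 to 137 mm, a readout on it up to z = 160 mm). Origin: centre of the base's underside; x points from the open front, where the bar goes in, to the column; z up.
- back_stop: low steel stop on the work table, 12 x 50 mm, 9 mm high. Its front face, which the end of the bar must meet, is at x = 75 mm of the gauge, 25 mm behind the spindle axis. Origin: centre of its underside (x = 81 mm of the gauge).
- bar_home (a point): point of the gauge (x = -25, y = 0, z = 40 mm), axes as the gauge's: where the bar's origin is when the bar lies on the work table, centred, its end against the stop.
- spindle: the non-turning measuring spindle, a vertical steel rod 8 mm wide that comes down out of the overarm on the axis x = 50, y = 0 mm of the gauge. Origin: centre of its flat lower face, 2.5 to 5 mm above the top of a seated bar at the start. It sinks 12 mm per clockwise turn of the thimble and stays where it is left.
- ratchet (a joint): angle in rad that the ratchet knob has slipped round the thimble (0 at the start, grows clockwise); one click is 0.52. While the spindle is free both turn together (about 0.045 N m) and this stays below 0.15. When the spindle presses on the bar with some 18 N, 0.5 to 1 rad after touching, the ratchet slips: torque swings from 0.02 to 0.08 N m each click, the spindle sinks no more.
- ratchet_grip (a point): point on the vertical axis of the ratchet knob, at z = 184 mm. The knob is the topmost part of the head: round, knurled steel, 20 mm in diameter, z = 168 to 196 mm; it neither rises nor sinks. Turned clockwise seen from above it brings the spindle down. Its axis is that of the spindle.
- thimble_mid (a point): point on the same axis at z = 146 mm, the middle of the thimble: a graduated aluminium drum 30 mm in diameter, z = 126 to 166 mm, right below the ratchet knob. It drives the screw with no torque limit: keep the fingertips above it. The overarm under it is 42 mm wide, z = 82 to 112 mm, and reaches from the column to 20 mm in front of the axis.
- burnisher: bystander: burnisher with a green handle, 210 mm long, on the other side of the gauge from the bar. Origin: centre of its underside.
- dome: bystander: round domed brass paperweight, 60 mm in diameter, 26 mm high, by the gauge's back left. Origin: centre of its underside.
- cup: bystander: small brass cup, 60 mm in diameter, 50 mm high, by the gauge's back right. Origin: centre of its underside.
- bowl: bystander: brass bowl, 132 mm in diameter, 55 mm high, behind. Origin: centre of its underside.
- mallet: bystander: wooden mallet, behind on the right. Origin: on the bench under its handle.
- tin: bystander: plain tin, 72 mm in diameter, 62 mm high, behind the gauge. Origin: centre of its underside.

How it is judged (in metres and radians):
On the way, in this order (a step that is already met when the one before it is completed fails the run):
1. the bar lies on the work table under the spindle, against the back stop (x of bar in the frame of bar_home between -0.004 and 0.003 m and y of bar in the frame of bar_home between -0.008 and 0.008 m and z of bar in the frame of bar_home below 0.003 m and angle between the x axis of bar and the x axis of gauge, either way round below 0.1 rad), for 0.1 s.
2. the ratchet has slipped at least one click with the spindle pressing on the bar (value of joint ratchet above 0.45 rad and contact force between spindle and bar above 3 N), for 0.05 s.
At the end, for the whole second after the job is handed in: The bar lies flat on the work table, its end within 4 mm of the back stop, within 8 mm of the middle sideways and within 6 degrees of lengthwise, at rest and released; the spindle presses on it with more than 3 N; the ratchet has slipped one to four clicks (0.45 to 2.35 rad) (all of step 1 and all of step 2 and angle between bar's own z axis and vertical below 0.05 rad and linear speed of bar below 0.01 m/s and value of joint ratchet below 2.35 rad); the robot touches nothing.
It fails at once if the ratchet was cranked on past four clicks (value of joint ratchet above 2.35 rad).
It fails at once if the spindle was forced on the bar with more than 30 N (thimble turned instead of the ratchet, or bar driven against it) (contact force between spindle and bar above 30 N).
It fails at once if the bar was rammed into the back stop (more than 30 N) (contact force between bar and back_stop above 30 N).
It fails at once if another thing on the bench was moved more than 30 mm (distance of any of burnisher, dome, cup, bowl, mallet, tin from where it was at the start of the episode above 0.03 m).
It also fails if it takes over 67 s, if anything falls off the work surface, if the arm or the gripper's body presses on something with over 40 N, if the wrist force passes 120 N, or if a joint passes its speed limit or range.

## Working session

There is one attempt and no reset: what is moved stays moved. The work goes in short steps, Python scripts to look and compute and a shell command to move; the robot and the scene stay as the last step left them, time stands still between calls to the robot, and variables do not carry over. Pictures are saved under pics/ and viewed, at most 10 in all, crops included, and the job is handed in when it is done.

```bash
ls; mkdir -p pics
python3 - <<'E'
from cell import manip, optics
import cv2,numpy as np
s=manip.read_state(); print(s)
for n in("scene","side"):
    p,d=optics.camera(n); cv2.imwrite(f"pics/{n}0.png",p[:,:,::-1]); np.savez(f"{n}0.npz",p=p,d=d)
    c=optics.calibration(n); print(n,c)
E
```

```text
pics
{'clock': 0.0, 'joints': array([ 1.26940909e+00,  3.00497795e-01,  1.52160285e+00,  1.01610648e-06,
        1.32069635e+00, -6.66198017e-02]), 'qd': array([-2.34743585e-04,  3.47475281e-04, -1.14845671e-03, -7.20780137e-04,
        7.06387660e-04, -8.52935748e-05]), 'effort': array([ 7.55366855e-04, -5.31810880e+01, -3.52726257e+01,  7.07967393e-02,
        2.44877703e-02, -1.04334961e-04]), 'eef_pos': array([127.87158063, 534.64941618, 204.86248052]), 'eef_rot': array([-3.14039105e+00, -8.11553574e-05,  2.90682492e+00]), 'wrist_force': array([ 0.09746464, -0.40396518,  0.29367776]), 'moment': array([ 0.04523527, -0.00505273, -0.02685413]), 'finger_force': 0.0, 'finger_gap': 94.06239402825967}
scene {'camera_matrix': array([[522.29488866,   0.        , 311.92339885],
       [  0.        , 522.29488866, 234.87152189],
       [  0.        ,   0.        ,   1.        ]]), 'R': array([[ 0.35947171,  0.93301041,  0.01648218],
       [ 0.75335556, -0.27974038, -0.59514764],
       [-0.55066821,  0.22635568, -0.80344734]]), 't': array([-240.81252073, -388.96340106, 1650.26931334])}
side {'camera_matrix': array([[522.29543581,   0.        , 327.6123881 ],
       [  0.        , 522.29543581, 244.05830711],
       [  0.        ,   0.        ,   1.        ]]), 'R': array([[-0.76959452, -0.63842768, -0.01159207],
       [-0.38649878,  0.48020336, -0.78741566],
       [ 0.5082745 , -0.60151045, -0.6163134 ]]), 't': array([481.76917399, 355.92736242, 663.36998903])}
```

View pics/scene0.png

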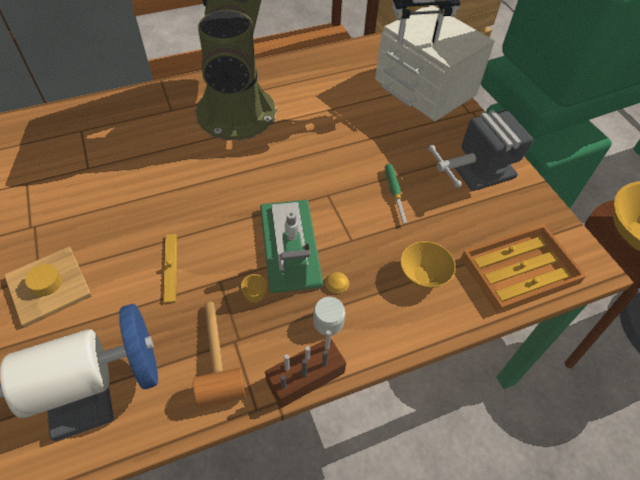

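View pics/side0.png

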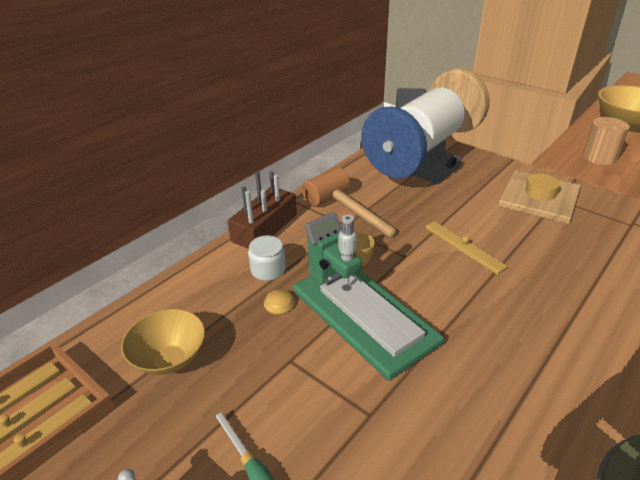

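The scene view shows the bar at about (170,268) and the gauge at (291,245), with its open front facing the robot. The ratchet knob is near (291,215) in scene and (348,220) in side.

```bash
cat > h.py <<'E'
import numpy as np,cv2
from cell import manip,optics
def world(c,u,v,d):
    K=c["camera_matrix"]; X=np.stack([(u-K[0,2])/K[0,0]*d,(v-K[1,2])/K[1,1]*d,d],-1)
    return (X-c["t"])@c["R"]
def cast(c,uv,z):
    uv=np.atleast_2d(uv).astype(float); r=world(c,uv[:,0],uv[:,1],np.ones(len(uv))); o=-c["R"].T@c["t"]; r=r-o
    return o+r*((z-o[2])/r[:,2])[:,None]
E
python3 - <<'E'
from h import *
for n,bb,gb in (("scene",(150,190,225,310),(250,330,185,300)),("side",(415,515,215,280),(285,450,205,380))):
    f=np.load(n+"0.npz");p,d=f["p"],f["d"];c=optics.calibration(n)
    hsv=cv2.cvtColor(p,cv2.COLOR_RGB2HSV); v,u=np.mgrid[:480,:640]; W=world(c,u,v,d)
    box=lambda b:(u>=b[0])&(u<b[1])&(v>=b[2])&(v<b[3])&(d>0)
    m=box(bb)&(hsv[...,0]>19)&(hsv[...,0]<32)&(hsv[...,1]>150)
    print(n,"bar px",m.sum(),"z med",np.median(W[m][:,2]))
    uv=np.stack([u[m],v[m]],-1); P=cast(c,uv,10)[:,:2]
    print(" bar rect",cv2.minAreaRect(P.astype(np.float32)))
    Q=W[m];print(" knob pts",np.median(Q[Q[:,2]>22],0),(Q[:,2]>22).sum())
    g=box(gb)
    t=g&(hsv[...,1]<70)&(abs(W[...,2]-40)<7)
    print(" table",t.sum(),np.median(W[t],0),cv2.minAreaRect(W[t][:,:2].astype(np.float32)))
    b=g&(hsv[...,0]>60)&(hsv[...,0]<90)&(hsv[...,1]>120)&(abs(W[...,2]-26)<6)
    print(" base",b.sum(),np.median(W[b][:,2]),cv2.minAreaRect(W[b][:,:2].astype(np.float32)))
    k=g&(W[...,2]>172)&(W[...,2]<210);print(" knob",k.sum(),W[k].mean(0),W[k].min(0),W[k].max(0), u[k].mean(),v[k].mean())
E
```

```text
scene bar px 720 z med 10.157426138897655
 bar rect ((511.39849853515625, -314.5230407714844), (28.370309829711914, 201.42750549316406), 77.07183837890625)
 knob pts [ 510.37212198 -314.52815137   28.61410842] 24
 table 800 [496.22103107 -17.56677343  40.36983938] ((535.7465209960938, -13.162696838378906), (70.17192077636719, 204.32504272460938), 77.0623550415039)
 base 0 nan ((0.0, 0.0), (0.0, 0.0), 0.0)
 knob 118 [603.04938204 -28.74116894 189.28307356] [588.03865415 -38.52319139 172.38943826] [611.01898679 -17.52485189 199.20965358] 290.4237288135593 217.17796610169492
side bar px 20 z med 10.022551489006066
 bar rect ((497.685791015625, -305.29510498046875), (30.294418334960938, 176.64022827148438), 78.0779800415039)
 knob pts [ 513.60002794 -305.51400423   24.39207446] 1
 table 3447 [523.57645246  -3.71615685  40.12942294] ((575.6137084960938, -27.59058380126953), (124.38871002197266, 296.8524169921875), 61.5107421875)
 base 4 27.02209772992851 ((562.6727294921875, -66.93975067138672), (6.57914924621582, 112.72285461425781), 72.49118041992188)
 knob 221 [598.0645709  -20.09201504 187.89860962] [589.50028057 -33.28986643 172.04647464] [610.78769088 -12.18497081 198.8694527 ] 347.05882352941177 224.1945701357466
  return _methods._mean(a, axis=axis, dtype=dtype,
  ret = ret.dtype.type(ret / rcount)
```

Both long axes are at about -13°, and the sizes check out (28x201 and 70x204 mm). That puts the bar at (511,-314), bar_home at (526,-11) and the spindle axis at about (600,-27). The tool yaw is already aligned, so I'm moving above the bar.

```bash
R='[100,-280,-368,0,0,0,0]'; python3 -m crank '[[100,-280,-368,0,0,0,0],[100,-280,-368,0,0,0,0],[100,-280,-368,0,0,0,0],[100,-280,-368,0,0,0,0],[100,-280,-368,0,0,0,0],[100,-280,-368,0,0,0,0],[100,-280,-368,0,0,0,0],[100,-280,-368,0,0,0,0],[100,-280,-368,0,0,0,0],[100,-280,-368,0,0,0,0]]' 40
python3 -m crank '[[100,-280,-368,0,0,0,0],[100,-280,-368,0,0,0,0],[100,-280,-368,0,0,0,0],[100,-280,-368,0,0,0,0],[100,-280,-368,0,0,0,0],[100,-280,-368,0,0,0,0],[100,-280,-368,0,0,0,0],[100,-280,-368,0,0,0,0],[100,-280,-368,0,0,0,0],[100,-280,-368,0,0,0,0]]'
python3 -m crank '[[100,0,0,80,0,0,-0.009],[100,0,0,80,0,0,-0.009],[100,0,0,80,0,0,-0.009],[100,0,0,80,0,0,-0.009]]'
python3 - <<'E'
from h import *
s=manip.read_state();print(s["clock"],s["joints"],s["eef_pos"],s["eef_rot"])
c=optics.calibration("wrist");p,d=optics.camera("wrist");cv2.imwrite("pics/w1.png",p[:,:,::-1]);np.savez("w1.npz",p=p,d=d,**c)
print(c)
E
```

```text
clock: 1.1
eef_pos: [315.6, 108.4, 205.5]
eef_rot: [-3.141, 0.001, 2.902]
wrist_force: [-0.6, 0.8, 0.3]
finger_gap: 93.9
finger_force: 0.0
clock: 2.1
eef_pos: [501.7, -314.8, 203.9]
eef_rot: [3.141, -0.002, 2.904]
wrist_force: [-0.1, 0.6, -0.4]
finger_gap: 93.9
finger_force: 0.0
clock: 2.5
eef_pos: [501.6, -311.3, 126.3]
eef_rot: [-3.142, 0.0, 2.916]
wrist_force: [0.8, -0.7, 1.2]
finger_gap: 94.1
finger_force: 0.0
2.5 [-6.17483728e-01  4.61333348e-01  1.48980803e+00 -1.56664111e-05
  1.19039171e+00 -1.96252728e+00] [ 501.57095276 -311.28956549  126.3115911 ] [-3.14155647e+00  4.94983625e-05  2.91584569e+00]
{'camera_matrix': array([[371.64829954,   0.        , 316.36111847],
       [  0.        , 371.64829954, 239.99585662],
       [  0.        ,   0.        ,   1.        ]]), 'R': array([[ 2.24447282e-01,  9.74486231e-01, -5.67026694e-05],
       [ 9.38094213e-01, -2.16049584e-01,  2.70743097e-01],
       [ 2.63823169e-01, -6.08207446e-02, -9.62651636e-01]]), 't': array([ 191.36111988, -545.0291486 ,  163.83448281])}
```

View pics/w1.png

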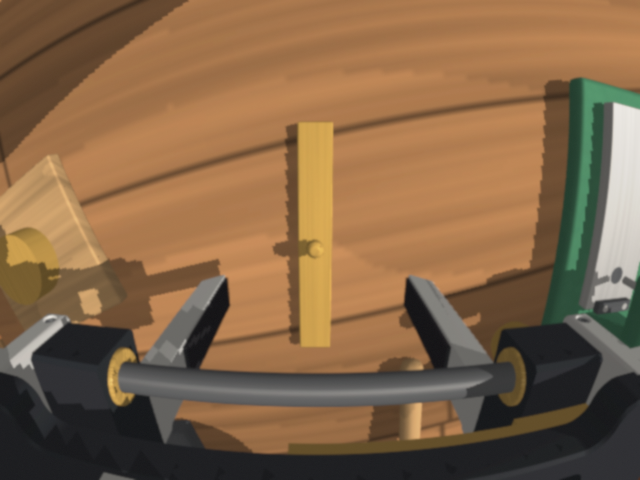

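The wrist view shows the bar upright in columns 299-333 with the knob at (315,248). The fingers are centred on it at column ~316. I'll descend and grip.

```bash
python3 - <<'E'
from h import *
f=np.load("w1.npz");K=f["camera_matrix"]
for (u,v,z) in((315,246,30),(315,123,10),(315,346,10)):
    a=np.array([u-K[0,2],v-K[1,2]]);r=np.linalg.norm(a);th=r/K[0,0]
    ray=f["R"].T@np.r_[a/r*np.sin(th),np.cos(th)];o=-f["R"].T@f["t"];print(o+ray*(z-o[2])/ray[2])
E
python3 -m crank '[[60,0,-0.6,60,0,0,0],[60,0,-0.6,60,0,0,0],[60,0,-0.6,105,0,0,0],[60,0,-0.6,119,0,0,0],[60,0,-0.6,124,0,0,0],[60,0,-0.6,124,0,0,0]]'
```

```text
[ 505.0227205  -313.76800841   30.        ]
[ 413.17160882 -292.62637118   10.        ]
[ 604.99354515 -337.00674257   10.        ]
clock: 3.15
eef_pos: [501.8, -312.1, 2.8]
eef_rot: [-3.141, 0.001, 2.916]
wrist_force: [0.7, -0.8, 0.8]
finger_gap: 56.5
finger_force: 0.0
```

```bash
python3 -m crank '[[10,0,0,1,0,0,0],[10,0,0,1,0,0,0],[10,0,0,1,0,0,0],[10,0,0,1,0,0,0],[10,0,0,1,0,0,0],[10,0,0,1,0,0,0],[10,0,0,1,0,0,0],[10,0,0,1,0,0,0]]' 50
python3 -m crank '[[10,0,0,-30,0,0,0],[10,0,0,-100,0,0,0],[10,0,0,-100,0,0,0],[10,0,0,-100,0,0,0],[10,0,0,-100,0,0,0]]'
```

```text
clock: 3.95
eef_pos: [501.4, -312.0, 1.1]
eef_rot: [-3.141, 0.001, 2.916]
wrist_force: [-1.0, -0.5, 5.2]
finger_gap: 27.5
finger_force: 50.0
clock: 4.45
eef_pos: [500.6, -311.3, 98.9]
eef_rot: [3.141, -0.002, 2.916]
wrist_force: [0.5, 0.4, -5.4]
finger_gap: 27.3
finger_force: 50.0
```

```bash
python3 -m crank '[[10,80,60,0,0,0,0],[10,136.5,150,0,0,0,0],[10,136.5,298.5,0,0,0,0],[10,136.5,298.5,0,0,0,0],[10,136.5,298.5,0,0,0,0],[10,136.5,298.5,0,0,0,0],[10,136.5,298.5,0,0,0,0],[10,136.5,298.5,0,0,0,0],[10,136.5,298.5,0,0,0,0],[10,136.5,298.5,0,0,0,0]]'
python3 - <<'E'
from h import *
s=manip.read_state();print(s["clock"],s["joints"],s["eef_pos"],s["eef_rot"])
c=optics.calibration("wrist");p,d=optics.camera("wrist");cv2.imwrite("pics/w2.png",p[:,:,::-1]);np.savez("w2.npz",p=p,d=d,**c)
p,d=optics.camera("scene");np.savez("scene1.npz",p=p,d=d)
cv2.imwrite("pics/s2.png",cv2.resize(p[150:310,190:400],None,fx=3.5,fy=3.5,interpolation=cv2.INTER_CUBIC)[:,:,::-1])
E
```

```text
clock: 5.45
eef_pos: [434.6, 9.1, 99.4]
eef_rot: [-3.141, -0.002, 2.915]
wrist_force: [-0.4, -0.2, -4.9]
finger_gap: 27.2
finger_force: 50.0
5.45 [-6.33387273e-02  1.74414727e-01  1.94676099e+00 -1.59610632e-04
  1.02238504e+00 -1.40758322e+00] [434.55020259   9.07588039  99.42228068] [-3.14113862e+00 -1.91985606e-03  2.91512372e+00]
```

View pics/w2.png

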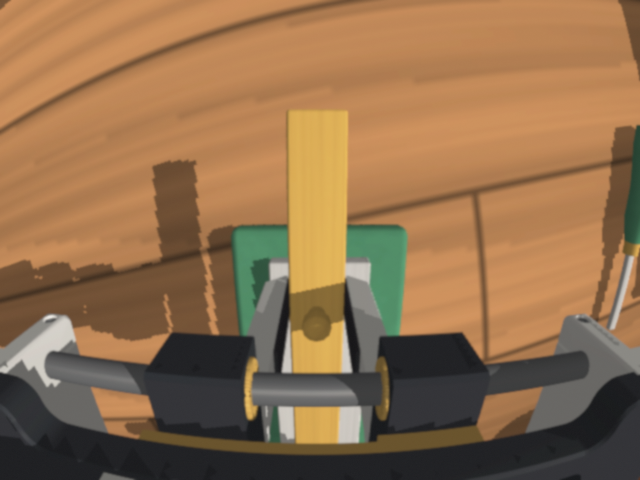

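The held bar spans columns 287-348 (centre 317.5). The table is centred at column ~320, with its front edge at row 260 and the base front edge at row 226. Next I'm computing the remaining x and y travel.

Run:
```python
from h import *
f=np.load("w2.npz");K=f["camera_matrix"]
t=np.array([434.55,9.08]);a0=np.radians(-12.95);G=np.array([[np.cos(a0),np.sin(a0)],[-np.sin(a0),np.cos(a0)]])
for (n,u,v,z) in(("bar rear",317.5,110.5,108.4),("base front",320,227,26),("table front",320,260,40),("knob",316,318,128)):
    a=np.array([u-K[0,2],v-K[1,2]]);r=np.linalg.norm(a);th=r/K[0,0]
    ray=f["R"].T@np.r_[a/r*np.sin(th),np.cos(th)];o=-f["R"].T@f["t"];P=o+ray*(z-o[2])/ray[2];print(n,P,"rel TCP in gauge axes",G@(P[:2]-t))
print("scene-est table centre rel TCP",G@(np.array([535.7,-13.2])-t))
```

```text
bar rear [345.88680942  29.48677866 108.4       ] rel TCP in gauge axes [-9.09813038e+01  1.82722098e-02]
base front [418.4927441   14.75720543  26.        ] rel TCP in gauge axes [-16.9211212    1.93436958]
table front [437.56312436  10.27724998  40.        ] rel TCP in gauge axes [2.66818403 1.84204232]
knob [435.1565439    8.17913516 128.        ] rel TCP in gauge axes [ 0.79300147 -0.74202535]
scene-est table centre rel TCP [103.5703139    0.95445233]
```

Wrist and scene agree: about 84 mm forward to the stop and +1.5 mm sideways. I'll lower the bar first.

```bash
python3 -m crank '[[10,0,1.5,30,0,0,0],[10,0,1.5,50,0,0,0],[10,0,1.5,55,0,0,0],[10,0,1.5,56.5,0,0,0],[10,0,1.5,57.5,0,0,0],[10,0,1.5,57.5,0,0,0],[10,0,1.5,57.5,0,0,0]]'
python3 -m crank '[[10,0,0,0.5,0,0,0],[10,0,0,0.5,0,0,0]]'
```

```text
clock: 6.25
eef_pos: [435.7, 11.1, 43.6]
eef_rot: [3.141, 0.001, 2.916]
wrist_force: [-0.8, -1.0, -4.3]
finger_gap: 27.5
finger_force: 50.0
clock: 6.45
eef_pos: [435.5, 11.2, 42.6]
eef_rot: [3.142, 0.0, 2.916]
wrist_force: [-0.4, 0.6, -4.0]
finger_gap: 27.3
finger_force: 50.0
```

```bash
python3 -m crank '[[10,0,0,1,0,0,0],[10,0,0,1.5,0,0,0],[10,0,0,1.5,0,0,0]]'
python3 -m crank '[[10,-10,0,0,0,0,0],[10,-25,0,0,0,0,0],[10,-45,0,0,0,0,0],[10,-60,0,0,0,0,0],[10,-70,0,0,0,0,0],[10,-76,0,0,0,0,0],[10,-78,0,0,0,0,0],[10,-78,0,0,0,0,0]]'
```

```text
clock: 6.75
eef_pos: [435.4, 11.2, 41.0]
eef_rot: [3.142, 0.0, 2.916]
wrist_force: [-0.6, -1.2, -1.6]
finger_gap: 27.5
finger_force: 50.0
clock: 7.55
eef_pos: [511.4, -6.3, 41.0]
eef_rot: [-3.142, 0.0, 2.916]
wrist_force: [-1.8, 1.4, 0.5]
finger_gap: 27.2
finger_force: 50.0
```

Light contact with the table, and the bar is clear under the spindle. I'll soften the grip to 8 N so the bar slips in the fingers rather than ramming, then creep to the stop.

```bash
python3 -m crank '[[10,0,0,0,0,0,0],[10,-1,0,0,0,0,0],[10,-2,0,0,0,0,0],[10,-2,0,0,0,0,0]]' 8
for i in 1 2 3; do python3 -m crank '[[10,-0.5,0,0,0,0,0],[10,-1,0,0,0,0,0],[10,-1,0,0,0,0,0]]'|egrep 'pos|wrist'; done
python3 - <<'E'
from h import *
p,d=optics.camera("side");cv2.imwrite("pics/sd2.png",cv2.resize(p[200:370,290:450],None,fx=3.5,fy=3.5,interpolation=cv2.INTER_CUBIC)[:,:,::-1])
E
```

```text
clock: 7.95
eef_pos: [513.0, -6.6, 41.1]
eef_rot: [3.142, -0.001, 2.916]
wrist_force: [-4.4, 1.0, 4.4]
finger_gap: 27.7
finger_force: 8.0
eef_pos: [514.0, -6.8, 41.0]
wrist_force: [-5.2, 1.7, 4.8]
eef_pos: [514.9, -7.1, 41.0]
wrist_force: [-5.4, 1.2, 3.9]
eef_pos: [515.9, -7.3, 41.0]
wrist_force: [-4.6, 1.2, 4.8]
```

View pics/sd2.png

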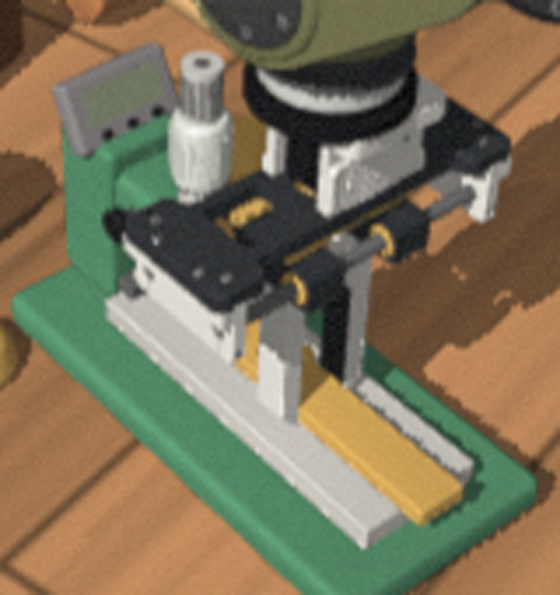

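The bar is lying on the table with its rear end overhanging the front edge. I'll measure the rear end against the base front with the wrist camera to see whether it's seated: -125 against -135, so 10 mm when seated.

```bash
cat > rear.py <<'E'
from h import *
s=manip.read_state();c=optics.calibration("wrist");p,d=optics.camera("wrist");K=c["camera_matrix"]
hsv=cv2.cvtColor(p,cv2.COLOR_RGB2HSV).astype(int);H,S=hsv[...,0],hsv[...,1]
y=(H>19)&(H<32)&(S>120);g=(H>60)&(H<95)&(S>90)
a0=np.radians(-12.95);G=np.array([[np.cos(a0),np.sin(a0)],[-np.sin(a0),np.cos(a0)]])
def ray(u,v,z):
    a=np.array([u-K[0,2],v-K[1,2]]);r=np.linalg.norm(a);th=r/K[0,0]
    w=c["R"].T@np.r_[a/r*np.sin(th),np.cos(th)];o=-c["R"].T@c["t"];P=o+w*(z-o[2])/w[2];return G@(P[:2]-s["eef_pos"][:2])
for n,m,z,cs in(("bar rear",y,50,range(308,328,4)),("base front",g,26,list(range(270,285,4))+list(range(350,365,4)))):
    e=[(u,np.flatnonzero(m[60:,u])[:1]+60) for u in cs];e=[(u,v[0]) for u,v in e if len(v)]
    print(n,e[:3],np.median([ray(u,v-.5,z) for u,v in e],0))
for v in (190,230):
    for n,m,z in(("bar",y,50),("base",g,26)):
        q=np.flatnonzero(m[v,150:500])+150
        if len(q): print(n,v,q[0],q[-1],ray(q[0],v,z)[1],ray(q[-1],v,z)[1])
cv2.imwrite("pics/w_%d.png"%(s["clock"]*100),p[:,:,::-1])
E
python3 rear.py
```

```text
bar rear [(308, np.int64(109)), (312, np.int64(109)), (316, np.int64(109))] [-91.88909333  -0.75354156]
base front [(270, np.int64(104)), (274, np.int64(104)), (278, np.int64(104))] [-96.80739726  -0.77714014]
bar 190 291 345 -12.303002362669819 12.614460900443015
base 190 202 430 -62.63206262008504 61.0069999829092
bar 230 292 344 -12.118914574067263 12.454622269728219
base 230 205 427 -62.41310647566905 60.76500971432129
```

Not clearly seated, since the steady 5 N looks like table friction. I'll keep creeping.

```bash
for i in 1 2 3 4 5; do python3 -m crank '[[10,-0.5,0,0,0,0,0],[10,-1,0,0,0,0,0],[10,-1,0,0,0,0,0]]'|egrep 'pos|wrist'; done; python3 rear.py
```

```text
eef_pos: [516.9, -7.5, 41.0]
wrist_force: [-5.6, 1.6, 4.0]
eef_pos: [517.9, -7.7, 41.0]
wrist_force: [-4.5, 2.0, 3.8]
eef_pos: [518.8, -7.9, 41.0]
wrist_force: [-5.0, 1.1, 4.6]
eef_pos: [519.5, -8.1, 41.0]
wrist_force: [-8.3, 1.9, 6.8]
eef_pos: [520.1, -8.2, 40.9]
wrist_force: [-9.8, 2.9, 7.3]
bar rear [(308, np.int64(108)), (312, np.int64(108)), (316, np.int64(108))] [-92.35679767  -0.70591025]
base front [(270, np.int64(96)), (274, np.int64(96)), (278, np.int64(96))] [-101.01274361   -0.73067099]
bar 190 291 345 -12.252513595267514 12.658111310035801
base 190 202 430 -62.5735339790943 61.03300427448568
bar 230 295 344 -10.646101522400217 12.495585741284263
base 230 205 427 -62.34160570785248 60.77805978359623
```

Contact at ~86.5 mm of travel, with force rising to about 10 N. The rear end overhangs ~9 mm and lateral error is under 1 mm, so the bar is seated. I'll release and rise.

```bash
python3 -m crank '[[10,0.7,0,0,0,0,0],[30,0.7,0,0,0,0,0],[50,0.7,0,0,0,0,0],[50,0.7,0,0,0,0,0],[50,0.7,0,0,0,0,0]]' 20
python3 -m crank '[[50,0,0,-10,0,0,0],[50,0,0,-40,0,0,0],[50,0,0,-90,0,0,0],[50,0,0,-140,0,0,0],[50,0,0,-180,0,0,0],[50,0,0,-190,0,0,0],[50,0,0,-190,0,0,0]]'
python3 - <<'E'
from h import *
for n in("scene","side"):
    p,d=optics.camera(n);np.savez(n+"3.npz",p=p,d=d);c=optics.calibration(n)
    hsv=cv2.cvtColor(p,cv2.COLOR_RGB2HSV); v,u=np.mgrid[:480,:640]; W=world(c,u,v,d)
    b=(250,330,185,300) if n=="scene" else (285,450,205,380)
    m=(u>=b[0])&(u<b[1])&(v>=b[2])&(v<b[3])&(hsv[...,0]>19)&(hsv[...,0]<32)&(hsv[...,1]>130)&(abs(W[...,2]-50)<6)&(d>0)
    print(n,m.sum(),cv2.minAreaRect(W[m][:,:2].astype(np.float32)),np.median(W[m],0))
s=manip.read_state();print(s["eef_pos"],s["joints"],s["moment"])
x0=(285,205) 
p=np.load("side3.npz")["p"][200:340,290:450];cv2.imwrite("pics/sd3.png",cv2.resize(p,None,fx=4,fy=4,interpolation=cv2.INTER_CUBIC)[:,:,::-1])
E
```

```text
clock: 11.0
eef_pos: [520.7, -8.5, 41.0]
eef_rot: [3.142, 0.001, 2.916]
wrist_force: [0.6, 0.3, -0.2]
finger_gap: 45.9
finger_force: 0.0
clock: 11.7
eef_pos: [520.9, -8.4, 232.7]
eef_rot: [3.141, 0.003, 2.916]
wrist_force: [-0.2, -0.5, 0.2]
finger_gap: 46.8
finger_force: 0.0
scene 214 ((557.4248046875, -67.67742919921875), (43.62030029296875, 305.33209228515625), 56.13069534301758) [470.19233428  -2.22515478  49.87802717]
side 222 ((574.2838745117188, -43.949249267578125), (101.56806182861328, 307.77984619140625), 51.824214935302734) [512.26367111  -4.47382     49.63714129]
[519.96996111  -8.33879764 229.71610596] [-8.64705722e-02  2.15410533e-01  1.56995211e+00 -5.86801825e-06
  1.35790920e+00 -1.43143686e+00] [-0.02068961 -0.03008245 -0.02941926]
```

View pics/sd3.png

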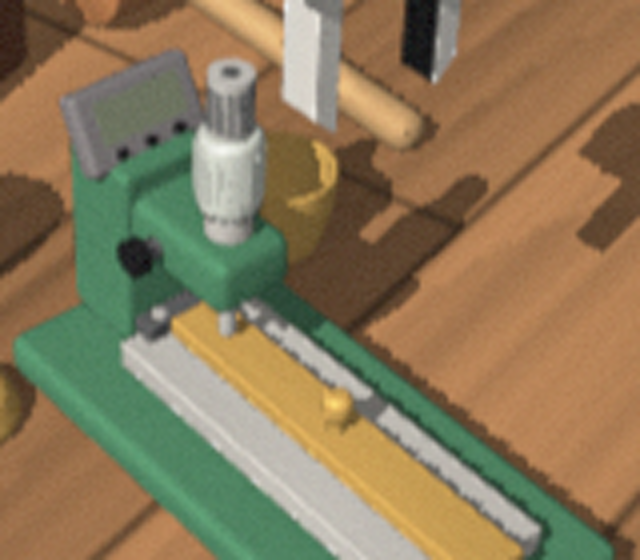

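The bar sits against the stop at crop (170,320), with the knob top face centred at crop (232,72), which is side pixel (348,218). I'll cast that to z=196 for the knob axis.

Run:
```python
from h import *
c=optics.calibration("side");print(cast(c,(347.6,217.6),196))
for n,b in(("scene",(270,310,190,240)),("side",(335,362,205,240))):
    f=np.load(n+"3.npz");p,d=f["p"],f["d"];c=optics.calibration(n);v,u=np.mgrid[:480,:640]; W=world(c,u,v,d)
    g=(u>=b[0])&(u<b[1])&(v>=b[2])&(v<b[3])&(d>0)
    k=g&(W[...,2]>193)&(W[...,2]<203);P=cast(c,np.stack([u[k],v[k]],-1),196);print(n,k.sum(),P.mean(0),(P.min(0)+P.max(0))/2,np.ptp(P,axis=0))
```

```text
[[602.0172488  -26.46291362 196.        ]]
scene 55 [600.15017265 -28.03237581 196.        ] [600.5865289  -28.26993077 196.        ] [2.17619030e+01 1.85085348e+01 2.27373675e-13]
side 83 [600.15435605 -23.04748633 196.        ] [600.4084965  -22.28963522 196.        ] [2.08160186e+01 2.31167884e+01 1.13686838e-13]
```

```bash
python3 -m crank '[[50,-40,0,0,0,0,-0.15],[50,-82.8,-0.1,0,0,0,-0.3],[50,-82.8,-0.1,0,0,0,-0.45],[50,-82.8,-0.1,0,0,0,-0.6],[50,-82.8,-0.1,0,0,0,-0.75],[50,-82.8,-0.1,0,0,0,-0.9],[50,-82.8,-0.1,0,0,0,-1.0],[50,-82.8,-0.1,0,0,0,-1.0],[50,-82.8,-0.1,0,0,0,-1.0]]'
python3 - <<'E'
from h import *
s=manip.read_state();print(s["joints"],s["eef_pos"],s["eef_rot"],s["moment"])
c=optics.calibration("wrist");p,d=optics.camera("wrist");cv2.imwrite("pics/w3.png",p[:,:,::-1]);np.savez("w3.npz",p=p,d=d,**c)
E
```

```text
clock: 12.7
eef_pos: [600.8, -27.0, 229.6]
eef_rot: [3.14, -0.001, -2.371]
wrist_force: [0.6, -0.5, 0.7]
finger_gap: 47.0
finger_force: 0.0
[-1.05766492e-01  4.00908960e-01  1.32952529e+00  1.44342947e-05
  1.41325587e+00 -2.44757550e+00] [600.79699417 -26.97264994 229.61447065] [ 3.13997125e+00 -1.33064698e-03 -2.37058118e+00] [ 0.06900269  0.00750754 -0.0454494 ]
```

View pics/w3.png

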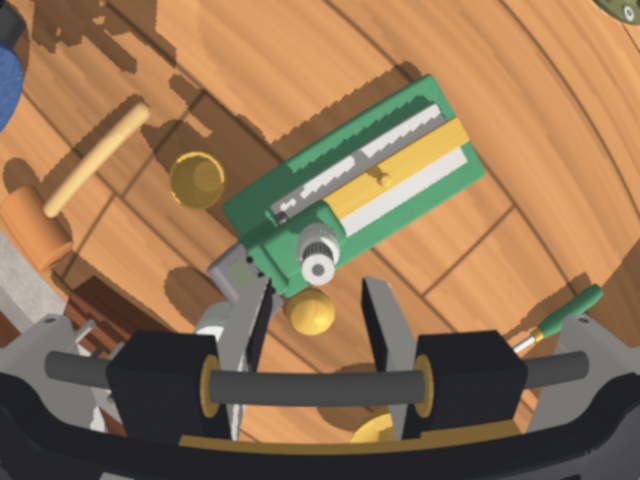

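The knob's top face is centred at (318,269), between the fingers. I'll check the offset by casting to z=196.

Run:
```python
from h import *
f=np.load("w3.npz");K=f["camera_matrix"];u,v,z=318,269,196
a=np.array([u-K[0,2],v-K[1,2]]);r=np.linalg.norm(a);th=r/K[0,0]
w=f["R"].T@np.r_[a/r*np.sin(th),np.cos(th)];o=-f["R"].T@f["t"];P=o+w*(z-o[2])/w[2];print(P)
y=-2.3706;d=P[:2]-[600.8,-27];print("tool x,y:",d@[np.cos(y),np.sin(y)],d@[np.sin(y),-np.cos(y)])
```

```text
[599.92796687 -27.45126116 196.        ]
tool x,y: 0.9398992083781064 0.28402092479065955
```

Offset is under 1 mm. I'll descend to z≈173, above the thimble, and grip.

```bash
python3 -m crank '[[50,0.5,0.2,30,0,0,0],[50,0.5,0.2,50,0,0,0],[50,0.5,0.2,56,0,0,0],[50,0.5,0.2,56,0,0,0],[10,0.5,0.2,56,0,0,0],[10,0.5,0.2,56,0,0,0],[10,0.5,0.2,56,0,0,0],[10,0.5,0.2,56,0,0,0],[10,0.5,0.2,56,0,0,0],[10,0.5,0.2,56,0,0,0]]' 20
python3 - <<'E'
from h import *
for i in range(4):
    s=manip.read_state();print(s["wrist_force"].round(2),s["moment"].round(4)); optics.camera("side")
E
```

```text
clock: 13.75
eef_pos: [600.4, -26.7, 175.6]
eef_rot: [3.141, 0.0, -2.367]
wrist_force: [-4.6, 2.9, 5.7]
finger_gap: 19.0
finger_force: 20.0
[-4.63  2.86  5.7 ] [ 0.7115  0.9444 -0.0315]
[-4.32  3.52  5.49] [ 0.7759  0.9054 -0.0383]
[-5.31  3.43  3.59] [ 0.7131  0.9107 -0.0047]
[-4.25  4.46  4.13] [ 0.628   0.9049 -0.0099]
```

```bash
cat > m.py <<'E'
from h import *
F=[];M=[]
for i in range(5):
    s=manip.read_state();F.append(s["wrist_force"]);M.append(s["moment"]);optics.camera("side")
print("t",s["clock"],"j6",s["joints"][5].round(3),"F",np.mean(F,0).round(1),"M",np.mean(M,0).round(3),"gap",s["finger_gap"].round(1))
E
python3 -m crank '[[10,0,0.5,0,0,0,0],[10,0,0.5,0,0,0,0]]' >/dev/null; python3 m.py
python3 -m crank '[[10,0,0,0,0,0,0.14],[10,0,0,0,0,0,0.28],[10,0,0,0,0,0,0.4],[10,0,0,0,0,0,0.4]]'; python3 m.py
```

```text
clock: 14.8
eef_pos: [600.4, -26.7, 175.5]
eef_rot: [-3.142, 0.001, -2.772]
wrist_force: [-4.0, 2.8, 5.5]
finger_gap: 19.2
finger_force: 20.0Traceback (most recent call last):
  File "m.py", line 5, in <module>
    print("t",s["clock"],"j6",s["joints"][5].round(3),"F",np.mean(F,0).round(1),"M",np.mean(M,0).round(3),"gap",s["finger_gap"].round(1))
                                                                                                                ^^^^^^^^^^^^^^^^^^^^^
AttributeError: 'float' object has no attribute 'round'
Traceback (most recent call last):
  File "m.py", line 5, in <module>
    print("t",s["clock"],"j6",s["joints"][5].round(3),"F",np.mean(F,0).round(1),"M",np.mean(M,0).round(3),"gap",s["finger_gap"].round(1))
                                                                                                                ^^^^^^^^^^^^^^^^^^^^^
AttributeError: 'float' object has no attribute 'round'
```

```bash
sed -i 's/s\["finger_gap"\].round(1)/round(s["finger_gap"],1)/' m.py
python3 -m crank '[[10,0.3,0.4,-0.7,0,0,0],[10,0.3,0.4,-0.7,0,0,0]]' >/dev/null; python3 m.py
python3 -m crank '[[10,0,0,0,0,0,0.14],[10,0,0,0,0,0,0.28],[10,0,0,0,0,0,0.4],[10,0,0,0,0,0,0.4]]' >/dev/null; python3 m.py
python3 -m crank '[[10,0,0,0,0,0,0.14],[10,0,0,0,0,0,0.28],[10,0,0,0,0,0,0.4],[10,0,0,0,0,0,0.4]]' >/dev/null; python3 m.py
python3 - <<'E'
from h import *
p,d=optics.camera("side");p=p[200:340,290:450];cv2.imwrite("pics/sd4.png",cv2.resize(p,None,fx=4,fy=4,interpolation=cv2.INTER_CUBIC)[:,:,::-1])
E
```

```text
t 15.45 j6 -2.05 F [1.6 1.  0.4] M [ 0.107 -0.348 -0.049] gap 19.5
t 16.1 j6 -1.653 F [ 2.8 -0.3  0.2] M [-0.103 -0.55  -0.046] gap 19.4
t 16.75 j6 -1.254 F [ 3.2 -1.1  0.2] M [-0.276 -0.606 -0.021] gap 19.6
```

View pics/sd4.png

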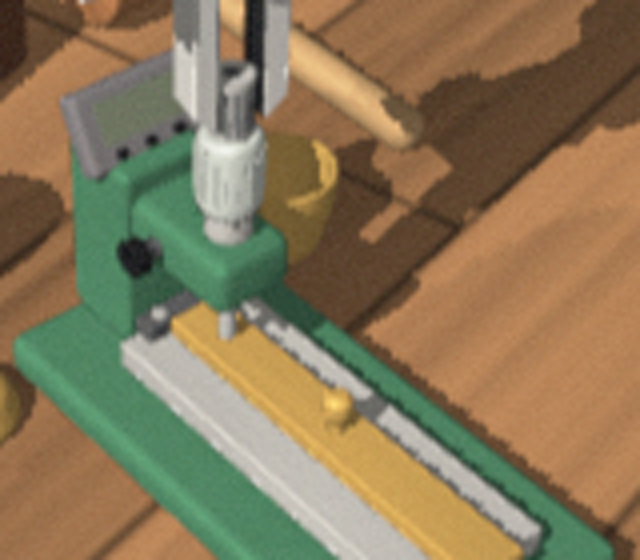

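The fingers hold only the ratchet knob, clear above the thimble. I'm continuing in small steps, watching Mz and whether the thimble texture still turns.

```bash
cat > m.py <<'E'
from h import *
import os
F=[];M=[];I=[]
for i in range(6):
    s=manip.read_state();F.append(s["wrist_force"]);M.append(s["moment"]);I.append(optics.camera("side")[0][229:262,334:362].astype(float))
I=np.mean(I,0)
D=np.abs(I-np.load("th.npy")).mean() if os.path.exists("th.npy") else -1
np.save("th.npy",I)
print("t",round(s["clock"],2),"j6",s["joints"][5].round(3),"F",np.mean(F,0).round(1),"Mz",np.mean(M,0)[2].round(3),"gap",round(s["finger_gap"],1),"thimble diff",round(D,2))
E
python3 m.py; python3 m.py
for i in 1 2 3 4; do python3 -m crank '[[10,0,0,0,0,0,0.13],[10,0,0,0,0,0,0.25],[10,0,0,0,0,0,0.25]]' >/dev/null; python3 m.py;done
```

```text
t 17.1 j6 -1.251 F [ 3.4 -1.9 -0.5] Mz 0.007 gap 19.5 thimble diff -1
t 17.4 j6 -1.25 F [ 3.9 -2.2 -0.6] Mz -0.002 gap 19.4 thimble diff 0.93
t 18.0 j6 -1.002 F [ 3.5 -2.5 -0.3] Mz -0.026 gap 19.5 thimble diff 5.53
t 18.6 j6 -0.753 F [ 3.  -3.  -0.7] Mz 0.01 gap 19.3 thimble diff 4.65
t 19.2 j6 -0.503 F [ 2.7 -3.1  0. ] Mz -0.008 gap 19.3 thimble diff 3.99
t 19.8 j6 -0.253 F [ 1.6 -3.2 -0. ] Mz 0.014 gap 19.4 thimble diff 4.43
```

```bash
for i in 1 2 3 ; do python3 -m crank '[[10,0,0,0,0,0,0.13],[10,0,0,0,0,0,0.25],[10,0,0,0,0,0,0.25]]' >/dev/null; python3 m.py;done
```

```text
t 20.4 j6 -0.003 F [ 1.1 -3.1 -0.3] Mz 0.015 gap 19.5 thimble diff 4.79
t 21.0 j6 0.247 F [ 0.3 -3.6  0.3] Mz 0.017 gap 19.3 thimble diff 4.71
t 21.6 j6 0.497 F [-0.  -3.4  0. ] Mz -0.01 gap 19.6 thimble diff 3.0
```

```bash
for i in 1 2 ; do python3 -m crank '[[10,0,0,0,0,0,0.13],[10,0,0,0,0,0,0.25],[10,0,0,0,0,0,0.25]]' >/dev/null; python3 m.py;done
```

```text
t 22.2 j6 0.747 F [-0.8 -2.9 -0.1] Mz 0.014 gap 19.6 thimble diff 4.33
t 22.8 j6 0.997 F [-1.2 -1.8  0.1] Mz -0.01 gap 19.3 thimble diff 3.54
```

Diff stays above the noise floor, but moving finger shadows could explain that. Before turning further I'll check the spindle directly.

Run:
```python
from h import *
c=optics.calibration("side")
K=c["camera_matrix"]
def pr(X): q=c["R"]@np.array(X)+c["t"]; return (K@q/q[2])[:2].round(2)
print("tip z=50..55 proj",pr([600.5,-27,50]),pr([600.5,-27,55]), "arm bottom",pr([600.5,-27,82]))
now=np.mean([optics.camera("side")[0].astype(float) for i in range(6)],0); old=np.load("side3.npz")["p"].astype(float); mid=cv2.resize(cv2.imread("pics/sd4.png")[:,:,::-1],(160,140),interpolation=cv2.INTER_AREA).astype(float)
np.save("now.npy",now)
for n,im in(("old",old[200:340,290:450]),("mid",mid),("now",now[200:340,290:450])):
    col=im[72:94,55:59].mean(1); print(n,"R-B by row 272..",(col[:,0]-col[:,2]).round().astype(int))
a=[cv2.resize(x[225:295,325:370],None,fx=8,fy=8,interpolation=cv2.INTER_CUBIC) for x in(old,now)]
cv2.imwrite("pics/cmp.png",np.clip(np.hstack(a),0,255).astype(np.uint8)[:,:,::-1])
```

```text
tip z=50..55 proj [347.48 283.2 ] [347.51 281.17] arm bottom [347.69 269.94]
old R-B by row 272.. [-16 -16 -16 -17 -14  -5   8  12  10  10  12  38  93 116 118 116 116 116
 119 122 122 120]
mid R-B by row 272.. [-17 -16 -16 -15 -12  -4   8  12  11  11  10  18  53 102 119 119 116 118
 120 122 124 121]
now R-B by row 272.. [-16 -16 -16 -16 -14  -4   9  12  10  11   9  13  45  95 116 117 116 115
 118 121 122 120]
```

View pics/cmp.png

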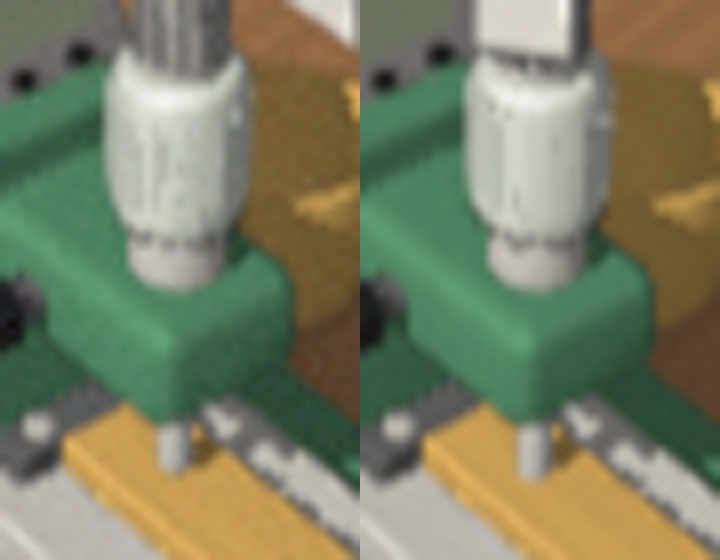

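The spindle tip dropped ~0.9 px (~2.3 mm) overall, nearly all of it before the 1.2 rad mark. So it's touching and has probably already slipped. One small 0.13 rad probe, comparing only the graduation strip below the finger shadows, should tell slip from turning.

```bash
cat > g.py <<'E'
from h import *
import sys
I=[];M=[]
for i in range(10):
    M.append(manip.read_state()["moment"][2]);I.append(optics.camera("side")[0].astype(float))
I=np.mean(I,0);ref=np.load("now.npy")
D=np.abs(I-ref).mean(2)
print("rows 230..260 thimble diff",D[230:262,339:356].mean(1).round(1)); print("green arm ref",D[262:268,340:352].mean().round(2),"Mz",np.mean(M).round(4),np.std(M).round(3)); 
if len(sys.argv)>1: np.save("now.npy",I)
E
python3 g.py s
python3 -m crank '[[10,0,0,0,0,0,0.07],[10,0,0,0,0,0,0.13],[10,0,0,0,0,0,0.13]]' |grep gap
python3 g.py
```

```text
rows 230..260 thimble diff [0.8 1.2 1.  0.8 0.6 0.8 0.8 0.5 0.7 0.7 0.8 0.8 0.8 0.7 0.9 0.7 0.6 0.6
 0.7 0.8 0.8 0.7 0.8 0.7 0.9 1.  0.9 0.9 0.9 0.8 1.  0.9]
green arm ref 0.88 Mz 0.0438 0.03
finger_gap: 19.6
rows 230..260 thimble diff [18.5 16.7 12.3  6.8  3.8  0.9  1.3  1.3  1.2  2.5  3.   5.8  5.3  5.
  3.8  1.6  1.8  1.6  2.3  3.2  2.4  2.6  1.8  1.6  3.   4.4  3.   1.
  0.9  0.7  0.7  0.5]
green arm ref 0.84 Mz 0.0125 0.029
```

Run:
```python
from h import *
ref=np.load("now.npy");I=np.mean([optics.camera("side")[0].astype(float) for i in range(10)],0);np.save("n2.npy",I)
for r0,r1 in((250,259),(244,252),(237,246)):
    a,b=[cv2.resize(x[r0:r1,334:362].mean(2),None,fx=8,fy=8,interpolation=cv2.INTER_CUBIC) for x in(ref,I)]
    t=a[:,64:168].astype(np.float32);m=cv2.matchTemplate(b.astype(np.float32),t,cv2.TM_CCOEFF_NORMED)[0]
    print(r0,"shift px",(m.argmax()-64)/8,m.max().round(3),"at zero",m[64].round(3))
old=np.load("side3.npz")["p"].astype(float)
for n,x in(("old",old),("ref",ref),("I",I)):
    c=x[280:288,345:349].mean(1);c=c[:,0]-c[:,2];i=np.argmax(c>65);print(n,280+i-1+(65-c[i-1])/(c[i]-c[i-1]))
for r in(254,255,256): print(ref[r,338:357].mean(1).round().astype(int).tolist(),"\n",I[r,338:357].mean(1).round().astype(int).tolist())
print(manip.read_state()["clock"])
```

```text
250 shift px 0.0 0.99 at zero 0.99
244 shift px 0.0 0.99 at zero 0.99
237 shift px 0.0 0.985 at zero 0.985
old 283.4884792626728
ref 284.40825459970165
I 284.40120060030017
[100, 99, 101, 127, 164, 147, 164, 164, 154, 166, 148, 143, 130, 111, 101, 64, 53, 66, 76] 
 [101, 100, 101, 129, 137, 141, 167, 164, 154, 166, 148, 144, 130, 110, 100, 66, 55, 66, 77]
[100, 100, 107, 163, 185, 158, 139, 140, 144, 156, 127, 119, 106, 96, 96, 69, 57, 57, 66] 
 [102, 100, 108, 159, 154, 156, 170, 148, 145, 157, 126, 120, 107, 95, 95, 69, 57, 57, 65]
[101, 101, 108, 167, 190, 188, 160, 166, 177, 172, 154, 134, 120, 105, 97, 70, 57, 60, 75] 
 [102, 100, 108, 168, 186, 191, 191, 173, 177, 173, 153, 133, 121, 105, 98, 70, 57, 59, 75]
24.95
```

The graduations (columns 346+) and the spindle tip are unchanged over the probe, while the torque swings. So the ratchet is slipping, by an estimated 1.1-1.8 rad, mid-window. I'm letting go.

```bash
python3 -m crank '[[30,0,0,0,0,0,0],[50,0,0,0,0,0,0],[50,0,0,0,0,0,0],[50,0,0,0,0,0,0],[50,0,0,-10,0,0,0],[50,0,0,-50,0,0,0],[50,0,0,-80,0,0,0],[50,0,0,-80,0,0,0],[50,0,0,-80,0,0,0]]'
python3 - <<'E'
from h import *
n2=np.load("n2.npy");I=np.mean([optics.camera("side")[0].astype(float) for i in range(6)],0)
for n,x in(("before",n2),("after",I)):
    c=x[280:288,345:349].mean(1);c=c[:,0]-c[:,2];i=np.argmax(c>65);print(n,280+i-1+(65-c[i-1])/(c[i]-c[i-1]))
print("grad cols",I[255,346:357].mean(1).round(),n2[255,346:357].mean(1).round(),"bar diff",np.abs(I-n2)[290:340,350:430].mean())
cv2.imwrite("pics/end.png",cv2.resize(I[190:350,280:460].astype(np.uint8),None,fx=3.5,fy=3.5)[:,:,::-1])
E
```

```text
clock: 25.85
eef_pos: [599.9, -26.6, 256.2]
eef_rot: [3.141, -0.001, 0.336]
wrist_force: [-0.6, -0.3, -0.7]
finger_gap: 47.2
finger_force: 0.0
before 284.40120060030017
after 284.4481255448997
grad cols [139. 150. 121. 115. 103.  90.  92.  66.  56.  55.  62.] [145. 157. 126. 120. 107.  95.  95.  69.  57.  57.  65.] bar diff 5.286711111111112
```

View pics/end.png

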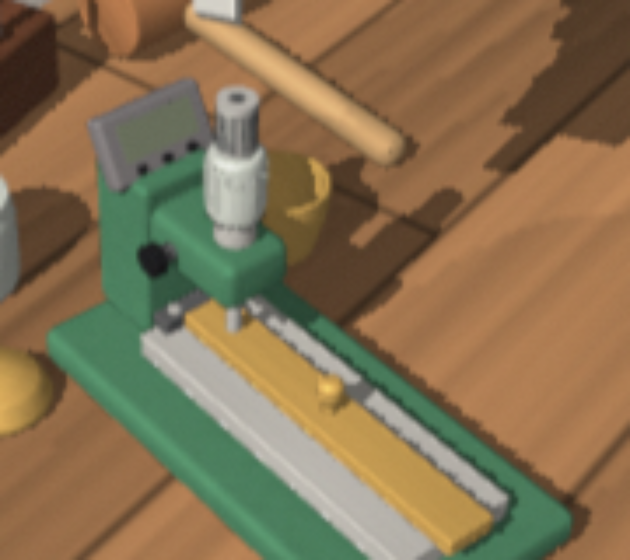

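The bar is still seated against the stop at crop (200,315), with the spindle down on it at (235,325). Thimble and spindle are unchanged and the gripper is clear, so I'm handing in.

```bash
python3 -c "
from cell import manip
print(manip.sign_off())"
```

```text
the job is handed in; nothing more can be done
None
```

I handed the job in at about 26 s: the bar lies seated against the back stop under the spindle, the ratchet was turned until it slipped (an estimated 2–3 clicks, inferred from the images, not read directly), and the gripper is clear; no verdict came back.

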